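# Level the appliance shelf with its cam foot

### The arm

A 6-joint arm with a two-finger parallel gripper is mounted at the origin on a cart in front of the work surface, level with it; the furniture and walls round the work are solid. World frame = base frame: x ahead of the robot, y to its left, z up, the work surface at z = 0. Lengths are in m, angles in rad, forces in N, time in s.
With the tool pointing down it reaches from about 0.3 to 0.775 m from the base axis. Payload 14.6 kg.
Tool frame: the origin (TCP) lies at the very end of the fingers, on their centre line; the grasp point (between the pads) lies 19 mm behind it; z points along the fingers, y is the line along which they close (so a half turn about z gives the same grasp; the last joint's range is limited). The gripper opens to 94 mm and grips with 3 to 60 N. Pads are 16 mm wide; open, the fingers measure 119 mm over their backs; the gripper's body (75 mm by 177 mm) begins 78 mm behind the grasp point.
Start: joints at [1.085, 0.3, 1.521, -0, 1.321, -0.067], TCP at [0.224, 0.502, 0.205] pointing down, gripper open.
Joint ranges: [-3.03, 3.03], [-0.79, 2.21], [0.23, 2.52], [-1.04, 4.18], [0, 3.07], [-2.55, 2.55]. Speed limits (rad/s): [2.22, 2.22, 2.57, 3.14, 3.14, 3.14].

### API

Orientations are given as [roll, pitch, yaw] about the fixed x, y, z axes, in that order (R = Rz(yaw) Ry(pitch) Rx(roll)).
In Python, from station import ctrl gives the robot as it stands.
- The arm moves only by the tool move_arm, never from a script. Its argument "increments" is a list of rows, each a list of 7 numbers: the opening, from 0 (shut) to 1 (fully open), then the shift along the tool's x, y, z in units of 50 mm (1.0 is 50 mm), then the turn, a rotation vector about the tool's x, y, z in rad. In form: [[claw, tx, ty, tz, rx, ry, rz], ...]. A call has 1 to 20 rows; each row shifts and turns the commanded pose from where the row before left it, along the tool's axes as they then stand; what a row does not reach is not made up. A row lasts 1/10 s, in which the tool goes at most 50 mm and 8.59 degrees, less where a joint would pass 70% of its speed; a pose out of reach is approached as far as the arm can. A call is refused whole if a number of a shift passes 1 or a number of a turn 0.15, either way. A call with a gripper value outside its range is refused whole. The fingers move at their own pace and stop on an object; "force" is the grip in N (left out, the last holds). Time passes only in rows, so rows that do not move let the fingers close. It gives the time, the measured TCP pose, the force, the opening and the grip force at its end, in the units of the state.
- ctrl.get_obs(): the state, without advancing time (a new reading comes with each control period).
- ctrl.camera(name): name is "side" or "top" or "wrist"; returns a dict with "color" (400x640x3 uint8, blue, green, red), "K" (3x3 intrinsics, pixels), "pose" (4x4, takes a point from camera to world coordinates); the wrist camera has in their place "tool_from_camera" (4x4, takes a point from camera to tool coordinates, whose origin is the TCP and whose axes are the flange's). Camera axes: x right, y down, z forward; pixel columns grow to the right and rows downward; lengths in m; the calibration is good to about 2 mm. A picture is of the moment at which its call begins: read the wrist's pose just before it. There is no depth.
- ctrl.hand_in(): hands the job in; it is judged then, once.
Trained networks look in a picture, given as the dict that the camera call returned (one of the last four; its "shot" number tells which), for a name from the list of things; names that differ only in an ending like _2 or _b are one class to them, and where a whole thing is asked for, a point or a joint stands for the part that bears it (a point fixed in the world has none). Each returns a list of dicts, best first, with "conf" (0 to 1); they miss things now and then, are a little off and sometimes report something else, mostly with a low value. They report only what shows in the picture. A call takes as long as a camera call. They do not tell look-alikes from the thing itself.
- ctrl.cut_out(name, picture): "mask" (400x640 bool, what is visible of it) and "centre" ([row, column] in pixels, amid what is visible of it).
The state is a dict: "time_s": time; "qpos": joint angles; "joint_vel": joint speeds; "tau": joint torques, N m; "ee_pos": TCP position; "eef_rot": TCP orientation; "force": force on the tool from outside, world axes, zero at the start; "moment": the same for the moment, N m; "grip_width": finger opening in m; "grip_force": force on a finger pad.
Only numpy, scipy, OpenCV 4.12 (cv2) and the standard library are available. Lean on these libraries where they do the work, as an engineer would, in place of code of your own. Each camera call takes 0.05 s, during which the arm holds its last target. There are 200 camera calls.

### The job

Put the spirit level on the wooden shelf of the appliance riser and slide it up until it touches both the aluminium back fence and the aluminium end stop. Turn the red knob of the levelling foot so that, with the level pressed down from above until the springy shelf sits fully on its foot, the bubble stands between the two black lines. Finish while still pressing the level down with the fingers like this, not letting go, and leave the mug, bowl and spice jar where they are.

Things in the scene. Friction and masses are not known exactly. Their poses are not given: they have to be found in the camera images.
- level: Spirit level, loose, an aluminium bar with black ends, lying on the table at the start: 28 (x) x 200 (y) x 42 mm (z), about 0.3 kg. Origin: centre of its underside. Same either way round. The middle 100 mm of its top is a green vial; the outer 50 mm at each end are flat black pads to press on, 42 mm above the underside.
- bubble (a joint): Pale bubble in the level's vial (rad): the level's slope along its y. 0 = centred, positive = the bubble is towards the level's +y end, that end being the higher. It moves 0.3 mm per 0.001 rad, stops at 0.13 and settles within 1 s. Between the two black lines = within 0.012 of 0.
- level_home (a point): Where the level's origin is, on the shelf's top face, when it touches fence and stop; tilts with the shelf. x points to the fence (face 14 mm off), y to the end stop (face 100 mm off) and the hinge (axis along x, 140 mm off), z up from the shelf. Fence and stop stand 12 mm above the shelf. The board reaches 78 mm to -x and 125 mm to -y; its top is about 70 mm above the table.
- shelf (a joint): How far the shelf floats above its foot (rad): 0 = pressed fully down on it, 0.03 = up on its spring, as when nothing presses it, even with the level lying on it (its -y, foot end is then higher by 0.03 rad than when pressed). Some 3 to 5 N on the level's end pad nearer the knob bring it to 0; beyond that it is rigid.
- cam_knob_grip (a point): On the vertical axis of the levelling foot's red knob, at grip height; turns with the knob. Its grip bar lies along this x: grip across it, along y. The knob stands 193 mm from level_home to -y. Clockwise from above raises that end of the shelf by 0.04 rad per rad, anticlockwise lowers it; 2.6 rad between stops, level between them; needs 0.3 N m and stays where left.
- stand: Fixed appliance riser with shelf and knob: dark steel base plate 110 (x) x 400 (y) x 12 mm on the table, origin at the centre of its underside, x towards the fence, y towards the hinge. Hinge cheeks 70 mm high at y = 163 mm, grey cam housing 78 mm high at y = -168 mm under the red knob.
- mug: White mug with a red band, at the right side of the table, 86x124x101 mm, bystander; origin at the centre of its underside.
- bowl: White rice bowl, 115 mm wide, 52 mm high, bystander; origin at the centre of its underside.
- jar: Spice jar with black cap, 41 mm wide, 105 mm high, bystander; origin at the centre of its underside.
Things that resemble listed ones, but are neither listed nor needed, are in the scene too. Several things look just like the level: the one meant starts nearest to the robot's base.

How it is judged:
By the outcome, as a careful person would: the job done as asked, in the order asked, and still so for the second after the job is handed in, while the arm keeps its last pose, push and grip.
It also fails if it takes over 61 s, if anything falls off the work surface, if the arm or the gripper's body presses on something with over 40 N, if the wrist force passes 120 N, or if a joint passes its speed limit or range.

## Working session

There is one attempt and no reset: what is moved stays moved. The work goes in short steps, Python scripts to look and compute and a tool call to move; the robot and the scene stay as the last step left them, time stands still between calls to the robot, and variables do not carry over. Pictures are saved under pics/ and viewed, at most 10 in all, crops included, and the job is handed in when it is done.

Besides the shell and the picture viewer there is one more tool, called after "Call:" by a JSON object that holds its "op" and its "data", one argument or row to a line. move_arm: Moves the arm, as the interface text tells. Its arguments: {"type":"object","properties":{"increments":{"type":"array","items":{"type":"array","items":{"type":"number"}}},"force":{"type":"number"}},"required":["increments"]}

```bash
mkdir -p pics; cat > h.py <<'E'
import numpy as np, cv2
from station import ctrl
from scipy.spatial.transform import Rotation as R
def ray(cam,rc,obs=None):
    P=cam.get("pose")
    if P is None:
        T=np.eye(4);T[:3,:3]=R.from_euler('xyz',obs['eef_rot']).as_matrix();T[:3,3]=obs['ee_pos'];P=T@cam['tool_from_camera']
    P=np.array(P);d=P[:3,:3]@np.linalg.inv(cam['K'])@np.array([rc[1],rc[0],1.]);return P[:3,3],d
def at_z(cam,rc,z,obs=None):
    o,d=ray(cam,rc,obs);return o+d*(z-o[2])/d[2]
def proj(cam,p,obs=None):
    o,_=ray(cam,(0,0),obs);P=cam.get("pose")
    if P is None:
        T=np.eye(4);T[:3,:3]=R.from_euler('xyz',obs['eef_rot']).as_matrix();T[:3,3]=obs['ee_pos'];P=T@cam['tool_from_camera']
    q=np.array(P)[:3,:3].T@(np.array(p)-np.array(P)[:3,3]);q=np.array(cam['K'])@q;return q[:2]/q[2]
E
python3 - <<'E'
from h import *
o=ctrl.get_obs();print(o)
for n in("top","side"):
    c=ctrl.camera(n);cv2.imwrite(f"pics/{n}1.png",c['color'])
    print(n,np.round(c['pose'],3).tolist(),c['K'][0][0])
    for k in("level","shelf","cam_knob_grip","stand","mug","bowl","jar","bubble"):
        for r in ctrl.cut_out(k,c):
            z={'level':.04,'shelf':.07,'cam_knob_grip':.1}.get(k,.03)
            m=r['mask'].astype(np.uint8);print(n,k,round(r['conf'],2),np.round(r['centre']),m.sum(),np.round(at_z(c,r['centre'],z),3), np.round(cv2.minAreaRect(cv2.findNonZero(m))[1]) if m.any() else '')
E
```

```text
{'time_s': 0.0, 'qpos': array([ 1.08537846e+00,  3.00433169e-01,  1.52159807e+00, -2.14818806e-05,
        1.32068822e+00, -6.65804098e-02]), 'joint_vel': array([-0.00101408,  0.0004481 ,  0.00024127, -0.00121489, -0.00053544,
       -0.00102562]), 'tau': array([-7.49063183e-04, -5.31810093e+01, -3.52744353e+01,  7.07768602e-02,
        2.43422430e-02, -9.95453934e-05]), 'ee_pos': array([0.22355746, 0.50222361, 0.20489995]), 'eef_rot': array([-3.14046696e+00, -5.42062712e-05,  2.72276050e+00]), 'force': array([-0.17000359,  0.3908449 , -0.64930022]), 'moment': array([0.04056051, 0.00027946, 0.01658881]), 'grip_force': 0.0, 'grip_width': 0.09378135896522785}
top [[0.171, -0.85, 0.498, -0.415], [-0.985, -0.152, 0.08, -0.167], [0.007, -0.504, -0.864, 1.678], [0.0, 0.0, 0.0, 1.0]] 520.1696167399776
top level 0.71 [235. 398.] 456 [ 0.452 -0.317  0.04 ] [ 9. 54.]
top shelf 0.7 [174. 318.] 1840 [0.637 0.002 0.07 ] [78. 27.]
top cam_knob_grip 0.64 [176. 370.] 133 [ 0.645 -0.19   0.1  ] [11. 15.]
top stand 0.63 [180. 324.] 3400 [ 0.642 -0.022  0.03 ] [106.  34.]
top mug 0.83 [186. 426.] 785 [
[... 423 characters left out ...]
 -0.68, 0.866], [0.0, 0.0, 0.0, 1.0]] 430.5097172364929
side level 0.6 [171. 295.] 698 [ 0.479 -0.032  0.04 ] [14. 54.]
side level 0.59 [242. 246.] 1194 [ 0.486 -0.342  0.04 ] [74. 18.]
side level 0.33 [175. 351.] 1995 [0.641 0.018 0.04 ] [35. 66.]
side shelf 0.55 [174. 349.] 2075 [ 0.644 -0.014  0.07 ] [37. 66.]
side cam_knob_grip 0.65 [210. 328.] 260 [ 0.655 -0.209  0.1  ] [19. 16.]
side stand 0.62 [193. 344.] 4089 [ 0.646 -0.056  0.03 ] [ 43. 110.]
side mug 0.78 [279. 292.] 1993 [ 0.638 -0.393  0.03 ] [53. 51.]
side mug 0.51 [174. 352.] 2054 [0.638 0.033 0.03 ] [37. 65.]
side bowl 0.78 [ 98. 350.] 485 [0.478 0.465 0.03 ] [25. 24.]
side jar 0.6 [103. 383.] 319 [0.604 0.478 0.03 ] [11. 30.]
```

```bash
python3 - <<'E'
import cv2
a=cv2.imread("pics/top1.png")[100:300,130:490];b=cv2.imread("pics/side1.png")[60:330,170:450]
cv2.imwrite("pics/a.png",cv2.resize(a,None,fx=2.2,fy=2.2,interpolation=cv2.INTER_CUBIC));cv2.imwrite("pics/b.png",cv2.resize(b,None,fx=2.2,fy=2.2,interpolation=cv2.INTER_CUBIC))
E
```

```text
(no output)
```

View pics/a.png

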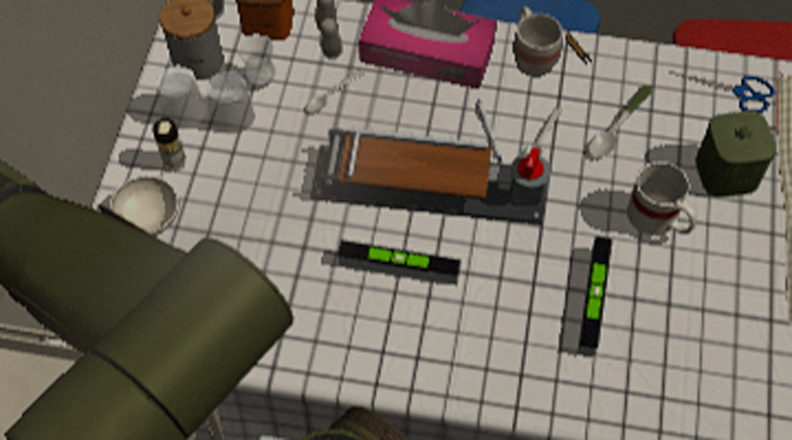

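View pics/b.png

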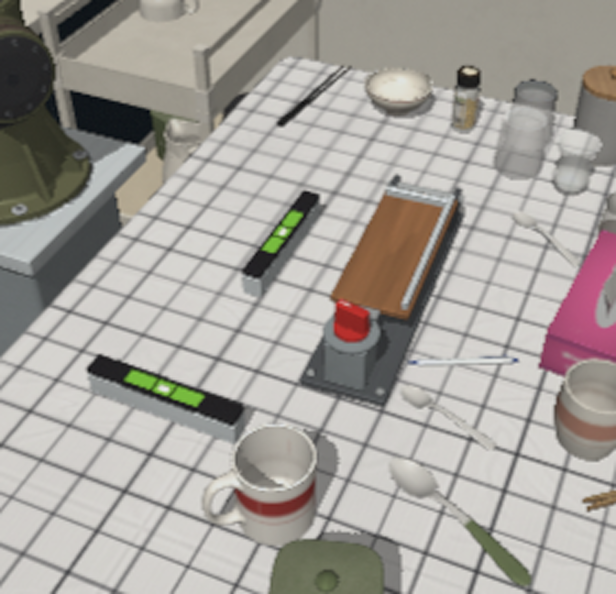

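The two candidates are the level at side pixel (171,295), about (0.48,-0.03) or 0.48 m from the base, and the one at (242,246), about (0.48,-0.34) or 0.59 m. The first is nearest to the base. I'll confirm with the wrist camera from above.

```bash
cat >> h.py <<'E'
from scipy.linalg import logm,expm
def pose(o):
    T=np.eye(4);T[:3,:3]=R.from_euler('xyz',o['eef_rot']).as_matrix();T[:3,3]=o['ee_pos'];return T
def plan(p,yaw,N,o=None,T0=None):
    A=pose(o or ctrl.get_obs()) if T0 is None else T0
    B=np.eye(4);B[:3,:3]=R.from_euler('xyz',[np.pi,0,yaw]).as_matrix();B[:3,3]=p
    D=np.real(expm(np.real(logm(np.linalg.inv(A)@B))/N))
    print("row x%d:"%N,np.round(D[:3,3]/.05,3).tolist(),np.round(R.from_matrix(D[:3,:3]).as_rotvec(),4).tolist());return B
E
python3 - <<'E'
from h import *
plan([.46,-.03,.32],np.pi/2,18)
c=ctrl.camera("wrist");print(np.round(c['tool_from_camera'],3).tolist(),c['K'][0][0])
E
```

```text
row x18: [-0.672, -0.129, -0.127] [0.0, 0.0, 0.064]
[[-0.0, -0.959, -0.284, 0.083], [1.0, -0.0, 0.0, -0.001], [-0.0, -0.284, 0.959, -0.18], [0.0, 0.0, 0.0, 1.0]] 331.2483758919544
```

Call:
{"op": "move_arm", "data": {
  "increments": [
    [1,-0.67,-0.13,-0.13,0,0,0.064],
    [1,-0.67,-0.13,-0.13,0,0,0.064],
    [1,-0.67,-0.13,-0.13,0,0,0.064],
    [1,-0.67,-0.13,-0.13,0,0,0.064],
    [1,-0.67,-0.13,-0.13,0,0,0.064],
    [1,-0.67,-0.13,-0.13,0,0,0.064],
    [1,-0.67,-0.13,-0.13,0,0,0.064],
    [1,-0.67,-0.13,-0.13,0,0,0.064],
    [1,-0.67,-0.13,-0.13,0,0,0.064],
    [1,-0.67,-0.13,-0.13,0,0,0.064],
    [1,-0.67,-0.13,-0.13,0,0,0.064],
    [1,-0.67,-0.13,-0.13,0,0,0.064],
    [1,-0.67,-0.13,-0.13,0,0,0.064],
    [1,-0.67,-0.13,-0.13,0,0,0.064],
    [1,-0.67,-0.13,-0.13,0,0,0.064],
    [1,-0.67,-0.13,-0.13,0,0,0.064],
    [1,-0.67,-0.13,-0.13,0,0,0.064],
    [1,-0.67,-0.13,-0.13,0,0,0.064]
  ]
}}

```text
time_s: 2.75
ee_pos: [0.4584, -0.0302, 0.3227]
eef_rot: [3.141, 0.0, 1.568]
force: [1.2, 0.4, 0.2]
grip_width: 0.0938
grip_force: 0.0
```

```bash
python3 - <<'E'
from h import *
o=ctrl.get_obs();print(o['ee_pos'],o['eef_rot'],o['qpos'])
c=ctrl.camera("wrist");cv2.imwrite("pics/w2.png",c['color'])
for k in("level","shelf","cam_knob_grip","stand"):
    for r in ctrl.cut_out(k,c):
        z={'level':.042,'shelf':.07,'cam_knob_grip':.1}.get(k,.03)
        m=r['mask'].astype(np.uint8);b=cv2.boxPoints(cv2.minAreaRect(cv2.findNonZero(m)))
        print(k,round(r['conf'],2),np.round(r['centre']),m.sum(),[np.round(at_z(c,q[::-1],z,o)[:2],3).tolist() for q in b])
E
```

```text
[ 0.45835916 -0.03023242  0.3227399 ] [3.14148548e+00 2.35420488e-05 1.56813046e+00] [-1.45619251e-01  2.71218532e-02  1.56821641e+00 -8.03536699e-06
  1.54614496e+00 -1.42953185e-01]
level 0.78 [323. 317.] 1892 [[0.37, -0.278], [0.561, -0.279], [0.563, -0.311], [0.369, -0.31]]
level 0.59 [132. 326.] 2960 [[0.453, -0.096], [0.458, 0.101], [0.485, 0.1], [0.484, -0.097]]
shelf 0.81 [131. 454.] 16889 [[0.59, -0.156], [0.577, 0.132], [0.686, 0.128], [0.722, -0.161]]
cam_knob_grip 0.72 [279. 457.] 486 [[0.631, -0.166], [0.645, -0.152], [0.686, -0.2], [0.672, -0.215]]
stand 0.6 [121. 449.] 24156 [[0.561, -0.241], [0.571, 0.182], [0.705, 0.171], [0.733, -0.258]]
```

View pics/w2.png

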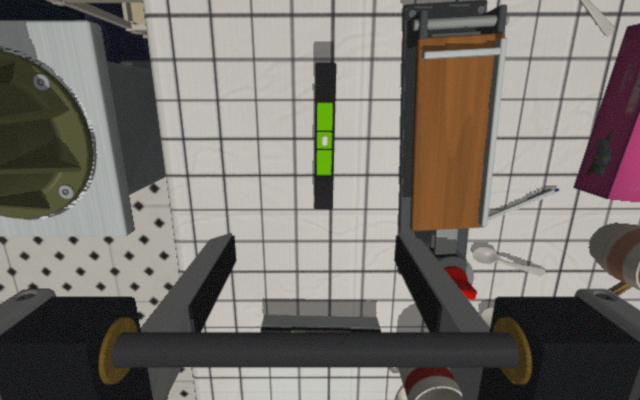

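The wrist picture shows the meant level at about (140,324) px, with nothing similar closer to the base. The other one, at row 323, is farther away. The stand is to the right, with its end stop at row ~55, fence at column ~490 and knob at (283,460).

```bash
python3 - <<'E'
from h import *
a=cv2.imread("pics/w2.png");f=lambda i:cv2.resize(i,None,fx=3.6,fy=3.6,interpolation=cv2.INTER_CUBIC)
cv2.imwrite("pics/c2.png",np.hstack([f(a[0:150,400:510]),f(a[195:345,400:510])]))
E
```

```text
(no output)
```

View pics/c2.png

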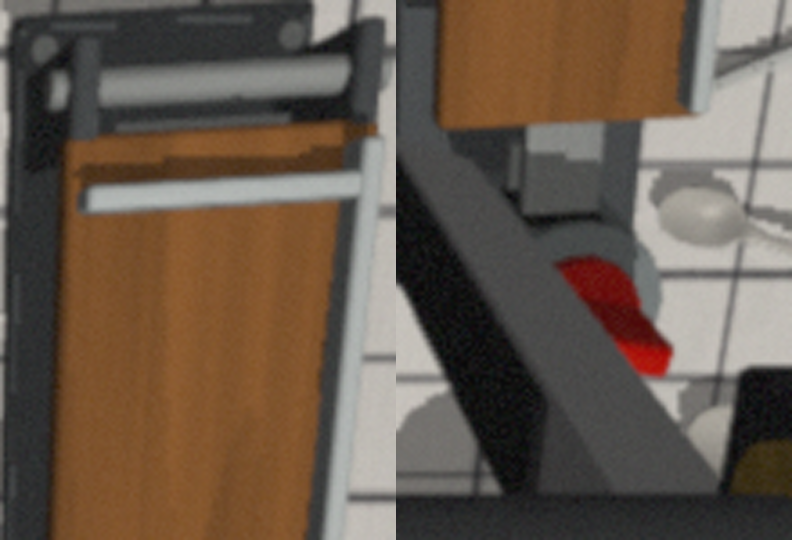

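```bash
python3 - <<'E'
from h import *
o=ctrl.get_obs();c=ctrl.camera("wrist")
pts={'lev':[(63,315.5),(63,335),(208.5,314.5),(208.5,333)],'fence':[(55.6,494.4),(150,486.1),(195,480),(224,478.9)],'stop':[(58.9,423.6),(53.3,499.4)],'boardend':[(230.6,412.2),(226.4,484)],'boardedge':[(40,418.3),(150,414)],'knob':[(268,447),(294,463),(297,480)]}
for k,v in pts.items():
    for z in {'lev':[.042],'knob':[.1,.11]}.get(k,[.072,.084]): print(k,z,[np.round(at_z(c,q,z,o)[:2],4).tolist() for q in v])
E
```

```text
lev 0.042 [[0.4591, 0.1007], [0.4843, 0.1008], [0.4578, -0.0969], [0.4848, -0.0969]]
fence 0.072 [[0.6738, 0.106], [0.6804, -0.0072], [0.6811, -0.0679], [0.6855, -0.1096]]
fence 0.084 [[0.6677, 0.1046], [0.6742, -0.0055], [0.6749, -0.0645], [0.6792, -0.1051]]
stop 0.072 [[0.5891, 0.1023], [0.6794, 0.1086]]
stop 0.084 [[0.5854, 0.101], [0.6732, 0.107]]
boardend 0.072 [[0.5939, -0.1194], [0.6931, -0.1132]]
boardend 0.084 [[0.5902, -0.1146], [0.6865, -0.1085]]
boardedge 0.072 [[0.5809, 0.1231], [0.5869, -0.0072]]
boardedge 0.084 [[0.5775, 0.1212], [0.5833, -0.0055]]
knob 0.1 [[0.6366, -0.1623], [0.6633, -0.2023], [0.6875, -0.207]]
knob 0.11 [[0.6321, -0.1569], [0.6582, -0.1959], [0.6817, -0.2005]]
```

```bash
python3 - <<'E'
from h import *
plan([.4715,.002,.022],np.pi/2,10)
E
```

```text
row x10: [0.06, 0.026, 0.6] [-0.0, -0.0, 0.0001]
```

Call:
{"op": "move_arm", "data": {
  "increments": [
    [1,0.1,0.04,0.6,0,0,0],
    [1,0.1,0.04,0.6,0,0,0],
    [1,0.1,0.04,0.6,0,0,0],
    [1,0.1,0.04,0.6,0,0,0],
    [1,0.1,0.04,0.6,0,0,0],
    [1,0.1,0.05,0.6,0,0,0],
    [1,0,0,0.6,0,0,0],
    [1,0,0,0.6,0,0,0],
    [1,0,0,0.6,0,0,0],
    [1,0,0,0.5,0,0,0],
    [1,0,0,0.1,0,0,0],
    [1,0,0,0,0,0,0]
  ]
}}

```text
time_s: 4.25
ee_pos: [0.4709, 0.0019, 0.0222]
eef_rot: [-3.14, -0.0, 1.572]
force: [1.2, 0.9, 0.7]
grip_width: 0.094
grip_force: 0.0
```

Call:
{"op": "move_arm", "data": {
  "increments": [
    [0.2,0,0,0,0,0,0],
    [0.2,0,0,0,0,0,0],
    [0.2,0,0,0,0,0,0],
    [0.2,0,0,0,0,0,0],
    [0.2,0,0,0,0,0,0],
    [0.2,0,0,0,0,0,0]
  ],
  "force": 20
}}

```text
time_s: 4.85
ee_pos: [0.4711, 0.0011, 0.0226]
eef_rot: [3.141, 0.0, 1.571]
force: [0.7, 0.1, 0.1]
grip_width: 0.0497
grip_force: 0.0
```

Call:
{"op": "move_arm", "data": {
  "increments": [
    [0,0,0,0,0,0,0],
    [0,0,0,0,0,0,0],
    [0,0,0,0,0,0,0],
    [0,0,0,0,0,0,0],
    [0,0,0,0,0,0,0],
    [0,0,0,-0.3,0,0,0],
    [0,0,0,-0.6,0,0,0],
    [0,0,0,-0.7,0,0,0],
    [0,0,0,-0.7,0,0,0],
    [0,0,0.3,-0.3,0,0,0],
    [0,0,0.5,0,0,0,-0.011],
    [0,0,0.6,0,0,0,-0.011],
    [0,0,0.6,0,0,0,-0.011],
    [0,0,0.6,0,0,0,-0.011],
    [0,0,0.6,0,0,0,-0.011],
    [0,0,0.3,0,0,0,0],
    [0,0,0,0,0,0,0],
    [0,0,0,0,0,0,0]
  ]
}}

```text
time_s: 6.65
ee_pos: [0.6454, 0.0053, 0.1516]
eef_rot: [-3.14, -0.0, 1.626]
force: [0.7, 0.5, -2.5]
grip_width: 0.0281
grip_force: 20.0
```

```bash
python3 - <<'E'
from h import *
o=ctrl.get_obs();print(o['ee_pos'],o['eef_rot'],o['qpos'])
c=ctrl.camera("wrist");cv2.imwrite("pics/w3.png",c['color'])
s=ctrl.camera("side");cv2.imwrite("pics/s3.png",s['color'])
plan([.646,-.007,.115],1.626,5)
f=lambda i,k:cv2.resize(i,None,fx=k,fy=k,interpolation=cv2.INTER_CUBIC)
cv2.imwrite("pics/c3.png",np.hstack([cv2.resize(c['color'],(480,300)),f(s['color'][130:250,280:408],2.5)]))
E
```

```text
[0.64539254 0.00527566 0.15164762] [-3.14002786e+00 -1.42052345e-04  1.62579824e+00] [-4.85554581e-02  5.57573214e-01  1.28343377e+00 -2.12268333e-05
  1.30215676e+00 -1.03551828e-01]
row x5: [-0.049, 0.0, 0.149] [-0.0001, -0.0, -0.0]
```

View pics/c3.png

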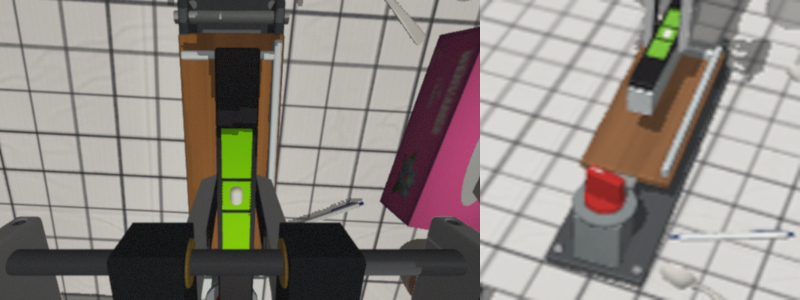

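Call:
{"op": "move_arm", "data": {
  "increments": [
    [0,-0.06,0,0.3,0,0,0],
    [0,-0.06,0,0.3,0,0,0],
    [0,-0.06,0,0.2,0,0,0],
    [0,-0.06,0,0.1,0,0,0],
    [0,0,0,0,0,0,0]
  ]
}}

```text
time_s: 7.25
ee_pos: [0.6463, -0.0072, 0.1063]
eef_rot: [-3.14, -0.0, 1.625]
force: [0.2, 0.7, -2.1]
grip_width: 0.0279
grip_force: 20.0
```

Call:
{"op": "move_arm", "data": {
  "increments": [
    [0,0,0,0.06,0,0,0],
    [0,0,0,0.06,0,0,0],
    [0,0,0,0,0,0,0]
  ]
}}

```text
time_s: 7.55
ee_pos: [0.6466, -0.0066, 0.1013]
eef_rot: [-3.141, -0.0, 1.626]
force: [0.2, -0.7, -2.4]
grip_width: 0.0276
grip_force: 20.0
```

```bash
python3 - <<'E'
from h import *
s=ctrl.camera("side");cv2.imwrite("pics/s4.png",s['color'])
w=ctrl.camera("wrist");cv2.imwrite("pics/w4.png",w['color'])
cv2.imwrite("pics/c4.png",np.hstack([cv2.resize(s['color'][130:250,290:400],(0,0),fx=4,fy=4,interpolation=cv2.INTER_CUBIC),cv2.resize(w['color'][0:320,230:400],(255,480))]))
E
```

```text
(no output)
```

View pics/c4.png

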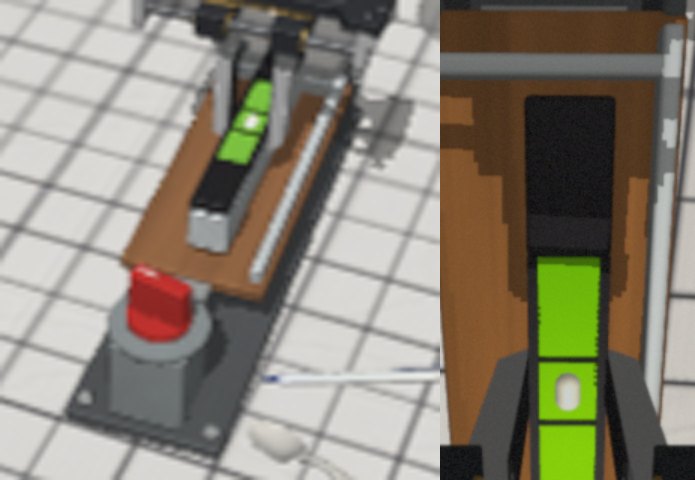

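The side view shows the level just above the shelf. It is parallel to the fence and a little short of both the fence and the stop. I'll go down until contact.

Call:
{"op": "move_arm", "data": {
  "increments": [
    [0,0,0,0.06,0,0,0],
    [0,0,0,0.06,0,0,0],
    [0,0,0,0,0,0,0]
  ]
}}

```text
time_s: 7.95
ee_pos: [0.6464, -0.0067, 0.0948]
eef_rot: [-3.141, -0.0, 1.626]
force: [-0.5, 0.6, -3.0]
grip_width: 0.0278
grip_force: 20.0
```

Call:
{"op": "move_arm", "data": {
  "increments": [
    [0,0,0,0.04,0,0,0],
    [0,0,0,0.04,0,0,0],
    [0,0,0,0,0,0,0]
  ]
}}

```text
time_s: 8.25
ee_pos: [0.6467, -0.0067, 0.0913]
eef_rot: [3.141, -0.0, 1.626]
force: [-0.1, 0.1, -1.3]
grip_width: 0.0278
grip_force: 20.0
```

Call:
{"op": "move_arm", "data": {
  "increments": [
    [0,0,0,0.03,0,0,0],
    [0,0,0.07,0,0,0,0],
    [0,0,0.08,0,0,0,0],
    [0,0,0.08,0,0,0,0],
    [0,0,0.04,0,0,0,0],
    [0,0,0,0,0,0,0]
  ]
}}

```text
time_s: 8.85
ee_pos: [0.6606, -0.0059, 0.09]
eef_rot: [3.141, 0.0, 1.626]
force: [-0.2, -0.0, 3.3]
grip_width: 0.0277
grip_force: 20.0
```

Call:
{"op": "move_arm", "data": {
  "increments": [
    [0,0,0.03,0,0,0,0],
    [0,0,0.03,0,0,0,0],
    [0,0,0,0,0,0,0]
  ]
}}

```text
time_s: 9.15
ee_pos: [0.6633, -0.0058, 0.09]
eef_rot: [3.141, 0.0, 1.626]
force: [-2.4, 0.5, 3.5]
grip_width: 0.0276
grip_force: 20.0
```

Call:
{"op": "move_arm", "data": {
  "increments": [
    [0,0,0.03,0,0,0,0],
    [0,0,0,0,0,0,0]
  ]
}}

```text
time_s: 9.35
ee_pos: [0.6648, -0.0057, 0.09]
eef_rot: [3.141, 0.0, 1.626]
force: [-2.6, -0.8, 4.0]
grip_width: 0.0278
grip_force: 20.0
```

Call:
{"op": "move_arm", "data": {
  "increments": [
    [0,0,0.03,0,0,0,0],
    [0,0,0,0,0,0,0]
  ]
}}

```text
time_s: 9.55
ee_pos: [0.6662, -0.0056, 0.0899]
eef_rot: [-3.141, -0.0, 1.626]
force: [-3.1, -0.4, 4.1]
grip_width: 0.0277
grip_force: 20.0
```

Call:
{"op": "move_arm", "data": {
  "increments": [
    [0,0,0.03,0,0,0,0],
    [0,0,0,0,0,0,0]
  ]
}}

```text
time_s: 9.75
ee_pos: [0.6668, -0.0057, 0.0894]
eef_rot: [-3.139, 0.0, 1.626]
force: [-9.4, -0.9, 4.0]
grip_width: 0.0276
grip_force: 20.0
```

Call:
{"op": "move_arm", "data": {
  "increments": [
    [0,0,0.02,0,0,0,0],
    [0,0,0,0,0,0,0]
  ]
}}

```text
time_s: 9.95
ee_pos: [0.667, -0.0058, 0.089]
eef_rot: [-3.136, -0.0, 1.626]
force: [-13.2, -2.2, 5.2]
grip_width: 0.0275
grip_force: 20.0
```

Call:
{"op": "move_arm", "data": {
  "increments": [
    [0,0,-0.03,0,0,0,0],
    [0,0.06,0,0,0,0,0],
    [0,0.06,0,0,0,0,0],
    [0,0.06,0,0,0,0,0],
    [0,0,0,0,0,0,0]
  ]
}}

```text
time_s: 10.45
ee_pos: [0.6663, 0.0023, 0.09]
eef_rot: [-3.14, 0.002, 1.625]
force: [-6.7, -6.6, 5.1]
grip_width: 0.028
grip_force: 20.0
```

Call:
{"op": "move_arm", "data": {
  "increments": [
    [0,0.03,0,0,0,0,0],
    [0,0,0,0,0,0,0]
  ]
}}

```text
time_s: 10.65
ee_pos: [0.6662, 0.0035, 0.09]
eef_rot: [-3.14, 0.002, 1.625]
force: [-7.0, -8.8, 5.9]
grip_width: 0.0277
grip_force: 20.0
```

Call:
{"op": "move_arm", "data": {
  "increments": [
    [0,0.03,0,0,0,0,0],
    [0,0,0,0,0,0,0]
  ]
}}

```text
time_s: 10.85
ee_pos: [0.6662, 0.0045, 0.0901]
eef_rot: [-3.141, 0.003, 1.625]
force: [-7.7, -12.8, 7.0]
grip_width: 0.0276
grip_force: 20.0
```

Call:
{"op": "move_arm", "data": {
  "increments": [
    [0,0.03,0,0,0,0,0],
    [0,0,0,0,0,0,0]
  ]
}}

```text
time_s: 11.05
ee_pos: [0.6662, 0.0047, 0.0904]
eef_rot: [-3.141, 0.005, 1.624]
force: [-7.3, -19.1, 7.6]
grip_width: 0.0279
grip_force: 20.0
```

```bash
python3 - <<'E'
from h import *
w=ctrl.camera("wrist");cv2.imwrite("pics/w5.png",w['color'])
s=ctrl.camera("side");cv2.imwrite("pics/s5.png",s['color'])
cv2.imwrite("pics/c5.png",np.hstack([cv2.resize(w['color'][20:190,240:410],(0,0),fx=2.8,fy=2.8,interpolation=cv2.INTER_CUBIC),cv2.resize(s['color'][130:249,300:378],(0,0),fx=4,fy=4,interpolation=cv2.INTER_CUBIC)]))
E
```

```text
(no output)
```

View pics/c5.png

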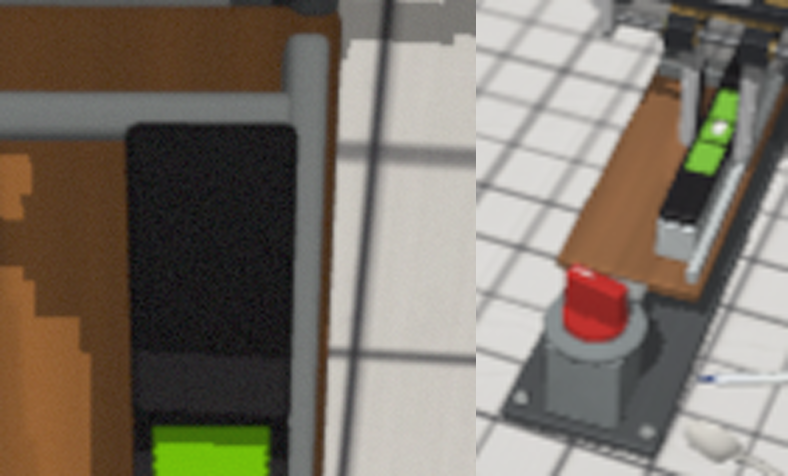

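The level touches both fence and stop: no gap at the corner, around (125,295) in the crop. I'll release and rise for a view of bubble and knob.

Call:
{"op": "move_arm", "data": {
  "increments": [
    [0.6,0,0,0,0,0,0],
    [0.6,0,0,0,0,0,0],
    [0.6,0,0,0,0,0,0],
    [0.6,0,0,0,0,0,0],
    [0.6,0,0,-0.3,0,0,0],
    [0.6,0,0,-0.6,0,0,0],
    [0.6,-0.4,0,-0.7,0,0,0],
    [0.6,-0.7,0,-0.7,0,0,0],
    [0.6,-0.7,0,-0.7,0,0,0],
    [0.6,-0.6,0,-0.4,0,0,0],
    [0.6,0,0,0,0,0,0],
    [0.6,0,0,0,0,0,0]
  ]
}}

```text
time_s: 12.35
ee_pos: [0.6729, -0.1119, 0.2604]
eef_rot: [3.141, -0.0, 1.625]
force: [-0.2, 0.8, -0.1]
grip_width: 0.0566
grip_force: 0.0
```

```bash
cat >> h.py <<'E'
def bub(c,o=None,roi=None):
    """bubble offset (mm) along vial from green centroid extents, + toward stand +y"""
    hsv=cv2.cvtColor(c['color'],cv2.COLOR_BGR2HSV);g=cv2.inRange(hsv,(40,120,60),(80,255,255))
    if roi is not None:
        M=np.zeros_like(g);M[roi[0]:roi[1],roi[2]:roi[3]]=255;g&=M
    b=cv2.boxPoints(cv2.minAreaRect(cv2.findNonZero(g)));hull=cv2.convexHull(cv2.findNonZero(g))
    M=np.zeros_like(g);cv2.fillConvexPoly(M,hull,255);M=cv2.erode(M,np.ones((3,3)))
    w=cv2.inRange(hsv,(0,0,110),(179,110,255))&M
    n,l,st,ce=cv2.connectedComponentsWithStats(w);i=1+np.argmax(st[1:,4])
    f=lambda q:at_z(c,q[::-1],.112,o)
    return f(ce[i])[:2],[f(q)[:2] for q in b],st[i],ce[i],b
E
python3 - <<'E'
from h import *
o=ctrl.get_obs();print(o['ee_pos'],o['eef_rot'],o['qpos'])
c=ctrl.camera("wrist");cv2.imwrite("pics/w6.png",c['color'])
p,b,st,ce,bp=bub(c,o);print(np.round(p,4),np.round(b,4).tolist(),st,ce,bp.tolist())
hsv=cv2.cvtColor(c['color'],cv2.COLOR_BGR2HSV);r=cv2.inRange(hsv,(0,150,60),(8,255,255))|cv2.inRange(hsv,(172,150,60),(179,255,255))
n,l,s,ce=cv2.connectedComponentsWithStats(r)
for i in range(1,n):
    if s[i,4]>60: print(s[i],ce[i],np.round(at_z(c,ce[i][::-1],.1,o),3))
cv2.imwrite("pics/c6.png",cv2.resize(c['color'][:,210:440],(0,0),fx=1.5,fy=1.5,interpolation=cv2.INTER_CUBIC))
E
```

```text
[ 0.67291768 -0.1119248   0.26044999] [ 3.14094560e+00 -2.41622552e-05  1.62503448e+00] [-2.18575992e-01  5.83776871e-01  9.94087676e-01  1.97617706e-04
  1.56311149e+00 -2.72815592e-01]
[0.6654 0.0065] [[0.6524, 0.052], [0.6735, 0.0532], [0.6798, -0.0459], [0.6567, -0.0471]] [310  51   9  18 140] [314.          59.60714286] [[302.0, 3.0], [326.0, 3.0], [326.0, 119.0], [302.0, 119.0]]
[ 270  228   40   38 1115] [291.41973094 246.19910314] [ 0.65  -0.187  0.1  ]
[ 536  283   37   50 1176] [554.13095238 311.49744898] [ 0.966 -0.255  0.1  ]
[547 368   8  22  85] [550.47058824 378.52941176] [ 0.987 -0.353  0.1  ]
```

View pics/c6.png

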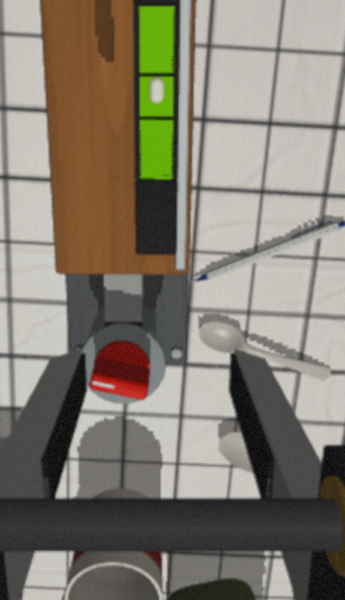

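Resting on the shelf, the bubble sits about 3.5 mm towards +y, which is +0.012 rad. It should be at −0.03 unpressed, so the knob needs about 1.04 rad clockwise. Next I'll get the knob's bar angle.

```bash
python3 - <<'E'
from h import *
w=cv2.imread("pics/w6.png");s=ctrl.camera("side")['color'];cv2.imwrite("pics/s6.png",s)
f=lambda i,k:cv2.resize(i,None,fx=k,fy=k,interpolation=cv2.INTER_CUBIC)
cv2.imwrite("pics/c6b.png",np.hstack([f(w[215:275,255:325],6),f(s[185:245,300:360],6)]))
E
```

```text
(no output)
```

View pics/c6b.png

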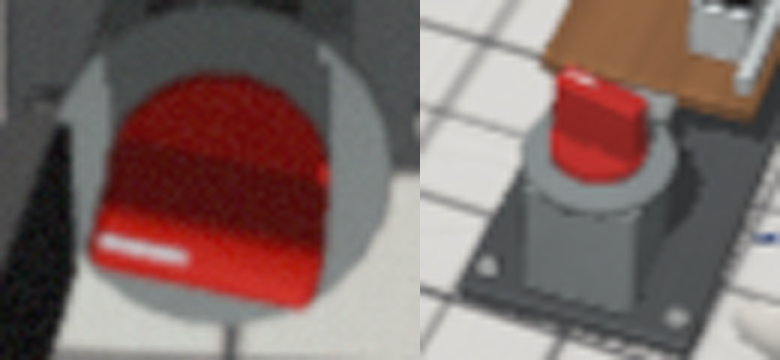

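```bash
python3 - <<'E'
from h import *
o=ctrl.get_obs();c=ctrl.camera("wrist")
g=lambda x,y,z:at_z(c,(215+y/6,255+x/6),z,o)
print("housing",g(225,168,.078)[:2])
for z in(.1,.11,.115,.12,.13):
    q=[g(*p,z)[:2] for p in((97,207),(322,250),(92,255),(310,305))]
    d=q[1]-q[0];e=q[3]-q[2];print(z,np.round(np.mean(q,0),4),"yaw",np.arctan2(d[1],d[0]),np.arctan2(e[1],e[0]),"len",np.hypot(*d),"th",np.hypot(*(q[2]-q[0])))
# disc
print("disc",[np.round(g(218,185,z)[:2],4) for z in(.08,.085,.09)])
print("level_home est",c and at_z(c,(64,314),.112,o))
E
```

```text
housing [ 0.65013869 -0.19087846]
0.1 [ 0.6482 -0.1988] yaw -0.15113365685406357 -0.19328339826823598 len 0.04276738713164929 th 0.009922132997895452
0.11 [ 0.6488 -0.1938] yaw -0.1511336568540639 -0.19328339826823543 len 0.04150535943124405 th 0.009629339644588605
0.115 [ 0.6491 -0.1912] yaw -0.15113365685406432 -0.19328339826823634 len 0.04087434558104155 th 0.009482942967935185
0.12 [ 0.6494 -0.1887] yaw -0.15113365685406452 -0.19328339826823607 len 0.04024333173083893 th 0.009336546291281743
0.13 [ 0.65   -0.1837] yaw -0.15113365685406333 -0.19328339826823673 len 0.038981304030433914 th 0.00904375293797488
disc [array([ 0.649 , -0.1937]), array([ 0.6493, -0.1914]), array([ 0.6495, -0.1891])]
level_home est [0.66498892 0.00389409 0.112     ]
```

```bash
python3 - <<'E'
from h import *
plan([.650,-.190,.15],2.97,12)
E
```

```text
row x12: [-0.086, -0.121, 0.182] [-0.0001, -0.0001, -0.1119]
```

Call:
{"op": "move_arm", "data": {
  "increments": [
    [0.6,-0.086,-0.121,0.182,0,0,-0.112],
    [0.6,-0.086,-0.121,0.182,0,0,-0.112],
    [0.6,-0.086,-0.121,0.182,0,0,-0.112],
    [0.6,-0.086,-0.121,0.182,0,0,-0.112],
    [0.6,-0.086,-0.121,0.182,0,0,-0.112],
    [0.6,-0.086,-0.121,0.182,0,0,-0.112],
    [0.6,-0.086,-0.121,0.182,0,0,-0.112],
    [0.6,-0.086,-0.121,0.182,0,0,-0.112],
    [0.6,-0.086,-0.121,0.182,0,0,-0.112],
    [0.6,-0.086,-0.121,0.182,0,0,-0.112],
    [0.6,-0.086,-0.121,0.182,0,0,-0.112],
    [0.6,-0.086,-0.121,0.182,0,0,-0.112],
    [0.6,0,0,0,0,0,0],
    [0.6,0,0,0,0,0,0]
  ]
}}

```text
time_s: 13.9
ee_pos: [0.65, -0.1903, 0.1505]
eef_rot: [3.141, -0.001, 2.967]
force: [-0.5, -0.3, 0.4]
grip_width: 0.0562
grip_force: 0.0
```

```bash
python3 - <<'E'
from h import *
o=ctrl.get_obs();print(o['ee_pos'],o['eef_rot'],o['qpos'])
c=ctrl.camera("wrist");cv2.imwrite("pics/w7.png",c['color'])
hsv=cv2.cvtColor(c['color'],cv2.COLOR_BGR2HSV);r=cv2.inRange(hsv,(0,150,130),(8,255,255))|cv2.inRange(hsv,(172,150,130),(179,255,255))
n,l,s,ce=cv2.connectedComponentsWithStats(r)
for i in range(1,n):
    if s[i,4]>60:
        b=cv2.boxPoints(cv2.minAreaRect(cv2.findNonZero((l==i).astype(np.uint8))))
        print(s[i],np.round(ce[i]),np.round(at_z(c,ce[i][::-1],.117,o),3),np.round([at_z(c,q[::-1],.117,o)[:2] for q in b],4).tolist())
plan([.650,-.190,.089],2.97,4)
E
```

```text
[ 0.65002229 -0.19029404  0.15051902] [ 3.14134016e+00 -7.94200172e-04  2.96729071e+00] [-3.38903937e-01  6.31296348e-01  1.17101112e+00  1.22182297e-04
  1.34011003e+00 -1.73542620e+00]
[ 288  188   56   67 1901] [315. 220.] [ 0.645 -0.19   0.117] [[0.6486, -0.2209], [0.6141, -0.1917], [0.6385, -0.1637], [0.6752, -0.1922]]
row x4: [0.001, 0.002, 0.31] [0.0, -0.0, -0.0006]
```

Call:
{"op": "move_arm", "data": {
  "increments": [
    [0.6,0,0,0.35,0,0,0],
    [0.6,0,0,0.35,0,0,0],
    [0.6,0,0,0.3,0,0,0],
    [0.6,0,0,0.2,0,0,0],
    [0.2,0,0,0,0,0,0],
    [0.1,0,0,0,0,0,0],
    [0,0,0,0,0,0,0],
    [0,0,0,0,0,0,0],
    [0,0,0,0,0,0,0],
    [0,0,0,0,0,0,0],
    [0,0,0,0,0,0,0],
    [0,0,0,0,0,0,0]
  ],
  "force": 50
}}

```text
time_s: 15.15
ee_pos: [0.651, -0.19, 0.0923]
eef_rot: [3.14, 0.002, 2.97]
force: [0.3, 9.9, 7.9]
grip_width: 0.0136
grip_force: 51.9
```

Call:
{"op": "move_arm", "data": {
  "increments": [
    [0,0,0.015,-0.03,0,0,0.05],
    [0,0,0,0,0,0,0.11],
    [0,0,0,0,0,0,0.11],
    [0,0,0,0,0,0,0.11],
    [0,0,0,0,0,0,0.11],
    [0,0,0,0,0,0,0.11],
    [0,0,0,0,0,0,0.11],
    [0,0,0,0,0,0,0.11],
    [0,0,0,0,0,0,0.11],
    [0,0,0,0,0,0,0.11],
    [0,0,0,0,0,0,0],
    [0,0,0,0,0,0,0]
  ]
}}

```text
time_s: 16.35
ee_pos: [0.6501, -0.1909, 0.0924]
eef_rot: [-3.142, 0.0, 1.932]
force: [-0.5, -3.1, -0.7]
grip_width: 0.0136
grip_force: 51.6
```

Call:
{"op": "move_arm", "data": {
  "increments": [
    [0.6,0,0,0,0,0,0],
    [0.6,0,0,0,0,0,0],
    [0.6,0,0,0,0,0,0],
    [0.6,0,0,-0.3,0,0,0],
    [0.6,0,0,-0.6,0,0,0],
    [0.6,0.25,0.1,-0.5,0,0,0.06],
    [0.6,0.3,0.15,-0.5,0,0,0.08],
    [0.6,0.3,0.15,-0.5,0,0,0.08],
    [0.6,0.3,0.15,-0.5,0,0,0.08],
    [0.6,0.2,0.1,-0.4,0,0,0],
    [0.6,0,0,0,0,0,0],
    [0.6,0,0,0,0,0,0]
  ]
}}

```text
time_s: 17.55
ee_pos: [0.6668, -0.1182, 0.2572]
eef_rot: [3.141, 0.0, 1.631]
force: [0.6, -0.2, -2.2]
grip_width: 0.0564
grip_force: 0.0
```

```bash
cat > look.py <<'E'
from h import *
import sys
o=ctrl.get_obs();print(o['ee_pos'],o['eef_rot'],o['qpos'])
c=ctrl.camera("wrist");cv2.imwrite(f"pics/{sys.argv[1]}.png",c['color'])
p,b,st,ce,bp=bub(c,o);u=np.array([-.054,.9985]);b=np.array(b)
print("bubble",np.round(p,4),"vial",np.round(b.mean(0),4),"off mm",1000*(p-b.mean(0))@u,"len",np.ptp(b@u),st,ce,np.round(bp).tolist())
E
python3 look.py w8
```

```text
[ 0.66684408 -0.11821339  0.25717072] [3.14143408e+00 1.53688772e-04 1.63056929e+00] [-2.29478473e-01  5.72018734e-01  1.01928056e+00 -1.02096752e-04
  1.55009754e+00 -2.89249341e-01]
bubble [ 0.6658 -0.0033] vial [0.6663 0.0017] off mm -4.942519551708265 len 0.09331321605689129 [317  55  10  18 149] [321.65771812  63.7852349 ] [[310.0, 0.0], [335.0, 0.0], [335.0, 111.0], [310.0, 111.0]]
```

Unpressed bubble: the near vial end is at y=−0.045, so the vial centre is at +0.0045 and the bubble is 7.8 mm towards −y. That is −0.026 rad, so about +0.004 pressed, which is good. Next, a gentle nudge with shut fingers to restore contact with stop and fence.

Call:
{"op": "move_arm", "data": {
  "increments": [
    [0,-0.05,-0.03,0.3,0,0,0],
    [0,-0.05,0,0.5,0,0,0],
    [0,0,0,0.5,0,0,0],
    [0,0,0,0.5,0,0,0],
    [0,0,0,0.5,0,0,0],
    [0,0,0,0.5,0,0,0],
    [0,0,0,0.3,0,0,0],
    [0,0,0,0.08,0,0,0],
    [0,0,0,0,0,0,0],
    [0,0.12,0,0,0,0,0],
    [0,0.12,0,0,0,0,0],
    [0,0,0,0,0,0,0]
  ],
  "force": 10
}}

```text
time_s: 18.8
ee_pos: [0.6654, -0.1101, 0.0992]
eef_rot: [3.14, 0.0, 1.631]
force: [0.1, -0.1, -0.4]
grip_width: 0.0007
grip_force: 0.0
```

Call:
{"op": "move_arm", "data": {
  "increments": [
    [0,0.04,0,0,0,0,0],
    [0,0,0,0,0,0,0]
  ]
}}

```text
time_s: 19.0
ee_pos: [0.6651, -0.1089, 0.0985]
eef_rot: [3.141, 0.0, 1.63]
force: [0.9, 0.7, 0.3]
grip_width: 0.0006
grip_force: 0.0
```

Call:
{"op": "move_arm", "data": {
  "increments": [
    [0,0.04,0,0,0,0,0],
    [0,0.04,0,0,0,0,0],
    [0,0,0,0,0,0,0]
  ]
}}

```text
time_s: 19.3
ee_pos: [0.6647, -0.1049, 0.0982]
eef_rot: [-3.142, -0.0, 1.63]
force: [0.3, 0.0, 0.0]
grip_width: 0.0006
grip_force: 0.0
```

Call:
{"op": "move_arm", "data": {
  "increments": [
    [0,0.03,0,0,0,0,0],
    [0,0,0,0,0,0,0]
  ]
}}

```text
time_s: 19.5
ee_pos: [0.6647, -0.104, 0.0983]
eef_rot: [3.141, 0.001, 1.63]
force: [-0.1, -2.9, -0.7]
grip_width: 0.0002
grip_force: 1.6
```

Call:
{"op": "move_arm", "data": {
  "increments": [
    [0,0.02,0,0,0,0,0],
    [0,0,0,0,0,0,0]
  ]
}}

```text
time_s: 19.7
ee_pos: [0.6647, -0.1039, 0.0984]
eef_rot: [3.141, 0.002, 1.629]
force: [0.4, -7.6, -0.7]
grip_width: 0.0006
grip_force: 4.1
```

Call:
{"op": "move_arm", "data": {
  "increments": [
    [0,-0.25,0,-0.1,0,0,0],
    [0,0,-0.2,-0.5,0,0,0],
    [0,0.5,-0.22,-0.4,0,0,0],
    [0,0.7,-0.2,0,0,0,0],
    [0,0.7,0,0,0,0,0],
    [0,0.45,0,0.3,0,0,0],
    [0,0,0,0.5,0,0,0],
    [0,0,0,0.2,0,0,0.003],
    [0,0,0.1,0,0,0,0],
    [0,0,0,0,0,0,0]
  ]
}}

```text
time_s: 20.7
ee_pos: [0.6334, -0.0001, 0.0991]
eef_rot: [3.141, -0.0, 1.626]
force: [-0.1, -0.2, 0.2]
grip_width: 0.0004
grip_force: 0.0
```

Call:
{"op": "move_arm", "data": {
  "increments": [
    [0,0,0.06,0,0,0,0],
    [0,0,0.04,0,0,0,0],
    [0,0,0,0,0,0,0]
  ]
}}

```text
time_s: 21.0
ee_pos: [0.6379, 0.0008, 0.0987]
eef_rot: [3.141, 0.0, 1.627]
force: [-0.2, -0.3, -0.1]
grip_width: 0.0004
grip_force: 0.0
```

Call:
{"op": "move_arm", "data": {
  "increments": [
    [0,0,0.03,0,0,0,0],
    [0,0,0,0,0,0,0]
  ]
}}

```text
time_s: 21.2
ee_pos: [0.6391, 0.001, 0.0984]
eef_rot: [3.141, 0.0, 1.627]
force: [0.4, -0.5, -0.5]
grip_width: 0.0003
grip_force: 0.0
```

Call:
{"op": "move_arm", "data": {
  "increments": [
    [0,0,0.02,0,0,0,0],
    [0,0,0,0,0,0,0]
  ]
}}

```text
time_s: 21.4
ee_pos: [0.6398, 0.001, 0.0983]
eef_rot: [-3.141, 0.0, 1.627]
force: [-2.3, -0.6, 1.2]
grip_width: 0.0007
grip_force: 1.1
```

Call:
{"op": "move_arm", "data": {
  "increments": [
    [0,0,0.02,0,0,0,0],
    [0,0,0,0,0,0,0]
  ]
}}

```text
time_s: 21.6
ee_pos: [0.6407, 0.001, 0.0983]
eef_rot: [-3.141, 0.0, 1.627]
force: [-5.7, -1.2, 3.2]
grip_width: 0.0004
grip_force: 2.6
```

Call:
{"op": "move_arm", "data": {
  "increments": [
    [0,0,0.015,0,0,0,0],
    [0,0,0,0,0,0,0]
  ]
}}

```text
time_s: 21.8
ee_pos: [0.6414, 0.0009, 0.0984]
eef_rot: [-3.141, 0.0, 1.627]
force: [-6.0, -2.3, 4.3]
grip_width: 0.0004
grip_force: 3.2
```

Call:
{"op": "move_arm", "data": {
  "increments": [
    [0,0,-0.2,0,0,0,0],
    [0,0,0,-0.5,0,0,0],
    [0,-0.2,0.1,-0.5,0,0,0],
    [0,-0.6,0.4,0,0,0,0],
    [0,-0.6,0.35,0,0,0,0],
    [0,-0.1,0.08,0.1,0,0,0],
    [0,0,0,0.1,0,0,0],
    [0,0,0,0,0,0,0],
    [0,0,0,0,0,0,0]
  ]
}}

```text
time_s: 22.7
ee_pos: [0.682, -0.0706, 0.1383]
eef_rot: [-3.141, -0.0, 1.628]
force: [-0.3, -0.4, 0.1]
grip_width: 0.0006
grip_force: 0.0
```

```bash
python3 look.py w9
```

```text
[ 0.68202205 -0.07061894  0.13826175] [-3.14135424e+00 -1.78325200e-04  1.62785278e+00] [-1.56628659e-01  6.60427857e-01  1.15321021e+00  1.27441017e-04
  1.32822540e+00 -2.13715766e-01]
bubble [ 0.6647 -0.0032] vial [0.6635 0.0046] off mm -7.837842229957654 len 0.1002214340238011 [286 113  15  26 281] [293.45907473 124.99288256] [[274.0, 19.0], [310.0, 19.0], [310.0, 192.0], [274.0, 192.0]]
```

Call:
{"op": "move_arm", "data": {
  "increments": [
    [0,-0.05,-0.24,0.1,0,0,0],
    [0,0,0,0.2,0,0,0],
    [0,0,0,0.04,0,0,0],
    [0,0,0,0,0,0,0]
  ]
}}

```text
time_s: 23.15
ee_pos: [0.6705, -0.0745, 0.1208]
eef_rot: [-3.141, -0.0, 1.627]
force: [0.2, 0.2, 0.2]
grip_width: -0.0
grip_force: 0.0
```

```bash
python3 - <<'E'
from h import *
o=ctrl.get_obs()
w=ctrl.camera("wrist");cv2.imwrite("pics/w10.png",w['color'])
cv2.imwrite("pics/c10.png",cv2.resize(w['color'][0:330,170:450],(0,0),fx=1.8,fy=1.8,interpolation=cv2.INTER_CUBIC))
E
```

```text
(no output)
```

View pics/c10.png

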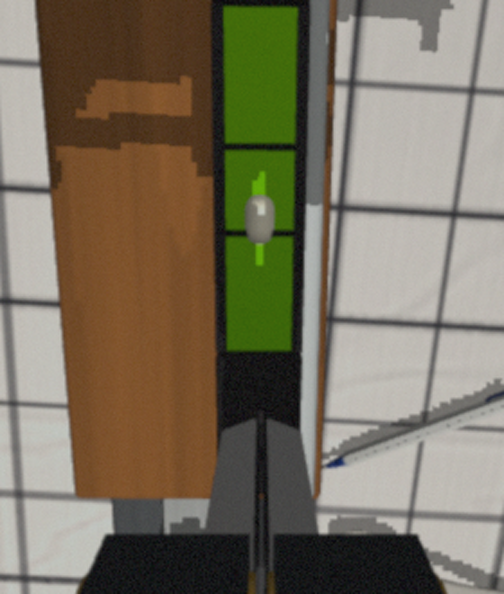

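The level lies along the fence and the fingers are above its near black pad. The bubble is at (218,260) in the crop, across the lower line, as expected while unpressed. Now pressing down.

Call:
{"op": "move_arm", "data": {
  "increments": [
    [0,0,0,0.04,0,0,0],
    [0,0,0,0.04,0,0,0],
    [0,0,0,0,0,0,0]
  ]
}}

```text
time_s: 23.5
ee_pos: [0.6707, -0.075, 0.1173]
eef_rot: [3.141, 0.0, 1.627]
force: [0.5, -0.0, 1.3]
grip_width: 0.0004
grip_force: 1.1
```

Call:
{"op": "move_arm", "data": {
  "increments": [
    [0,0,0,0.03,0,0,0],
    [0,0,0,0,0,0,0]
  ]
}}

```text
time_s: 23.7
ee_pos: [0.6707, -0.0751, 0.1159]
eef_rot: [3.141, 0.0, 1.627]
force: [1.7, -2.3, 3.7]
grip_width: 0.0003
grip_force: 1.5
```

Call:
{"op": "move_arm", "data": {
  "increments": [
    [0,0,0,0.03,0,0,0],
    [0,0,0,0,0,0,0]
  ]
}}

```text
time_s: 23.9
ee_pos: [0.6706, -0.0751, 0.1143]
eef_rot: [3.141, 0.0, 1.627]
force: [1.7, -2.4, 3.4]
grip_width: 0.0004
grip_force: 1.9
```

Call:
{"op": "move_arm", "data": {
  "increments": [
    [0,0,0,0.03,0,0,0],
    [0,0,0,0,0,0,0]
  ]
}}

```text
time_s: 24.1
ee_pos: [0.6706, -0.075, 0.1128]
eef_rot: [3.141, 0.0, 1.627]
force: [1.5, -3.5, 5.4]
grip_width: 0.0005
grip_force: 2.3
```

Call:
{"op": "move_arm", "data": {
  "increments": [
    [0,0,0.01,0.03,0,0,0],
    [0,0,0,0,0,0,0]
  ]
}}

```text
time_s: 24.3
ee_pos: [0.6709, -0.0751, 0.1116]
eef_rot: [-3.141, 0.0, 1.627]
force: [-2.0, -3.5, 7.5]
grip_width: 0.0007
grip_force: 3.7
```

Call:
{"op": "move_arm", "data": {
  "increments": [
    [0,0,0.01,0.02,0,0,0],
    [0,0,0,0,0,0,0]
  ]
}}

```text
time_s: 24.5
ee_pos: [0.6716, -0.0751, 0.1114]
eef_rot: [3.141, 0.0, 1.627]
force: [-3.7, -4.1, 12.0]
grip_width: 0.0006
grip_force: 6.0
```

Call:
{"op": "move_arm", "data": {
  "increments": [
    [0,0,0,0.02,0,0,0],
    [0,0,0,0,0,0,0],
    [0,0,0,0,0,0,0],
    [0,0,0,0,0,0,0]
  ]
}}

```text
time_s: 24.9
ee_pos: [0.6718, -0.0751, 0.111]
eef_rot: [3.14, 0.001, 1.627]
force: [-3.9, -3.9, 16.3]
grip_width: 0.0003
grip_force: 8.1
```

```bash
python3 look.py w11
```

```text
[ 0.67175046 -0.07511884  0.11103141] [3.14019876e+00 7.17351338e-04 1.62670914e+00] [-1.65378419e-01  6.60943409e-01  1.21728943e+00 -4.13490873e-04
  1.26184248e+00 -2.21166306e-01]
bubble [0.6663 0.0056] vial [0.6659 0.0035] off mm 2.0181005337736018 len 0.09771370853442532 [307  90  15  30 349] [313.90544413 103.87106017] [[292.0, 198.0], [292.0, 2.0], [334.0, 2.0], [334.0, 198.0]]
```

Call:
{"op": "move_arm", "data": {
  "increments": [
    [0,0,0,0,0,0,0],
    [0,0,0,0,0,0,0],
    [0,0,0,0,0,0,0],
    [0,0,0,0,0,0,0],
    [0,0,0,0,0,0,0],
    [0,0,0,0,0,0,0],
    [0,0,0,0,0,0,0],
    [0,0,0,0,0,0,0]
  ]
}}

```text
time_s: 25.75
ee_pos: [0.6718, -0.0751, 0.111]
eef_rot: [3.14, 0.001, 1.627]
force: [-4.7, -4.1, 16.6]
grip_width: 0.0003
grip_force: 8.1
```

```bash
python3 look.py w12; python3 - <<'E'
from h import *
o=ctrl.get_obs();a=cv2.imread("pics/w12.png").astype(int)
g=a[:,298:303,1].mean(1);print("G rows 60-150",g[60:150].astype(int).tolist())
c=ctrl.camera("wrist");r=ctrl.cut_out("bubble",c);print([(q['conf'],q['centre'],q['mask'].sum()) for q in r])
for q in(70,90,104,132):print(q,at_z(c,(q,313),.108,o)[1])
for k in("top","side"):
    c=ctrl.camera(k);cv2.imwrite(f"pics/{k}12.png",c['color'])
    for n in("mug","bowl","jar"):
        print(k,n,[np.round(q['centre']) for q in ctrl.cut_out(n,c)][:1])
E
```

```text
[ 0.67175351 -0.07514643  0.11102265] [3.14018565e+00 6.96621887e-04 1.62663769e+00] [-1.65427240e-01  6.60959684e-01  1.21728409e+00 -3.89279554e-04
  1.26182332e+00 -2.21151000e-01]
bubble [0.6663 0.0055] vial [0.6659 0.0035] off mm 1.9926643988827015 len 0.0977082029223269 [307  90  15  30 344] [314.01453488 103.92151163] [[292.0, 2.0], [334.0, 2.0], [334.0, 198.0], [292.0, 198.0]]
G rows 60-150 [107, 105, 105, 105, 105, 104, 105, 105, 106, 105, 104, 104, 105, 105, 105, 105, 105, 103, 104, 103, 80, 44, 17, 18, 43, 86, 102, 105, 104, 104, 104, 103, 104, 104, 104, 104, 105, 104, 104, 104, 103, 104, 103, 102, 104, 103, 103, 102, 104, 104, 104, 103, 103, 104, 103, 103, 103, 103, 103, 103, 103, 102, 102, 103, 103, 103, 101, 102, 102, 100, 69, 24, 16, 40, 84, 101, 102, 102, 103, 101, 101, 103, 102, 102, 103, 103, 102, 102, 102, 103]
[(0.97, [102.8, 309.6], np.int64(441))]
70 0.022235522840964552
90 0.01244849607503018
104 0.005405173206121492
132 -0.009181744353158126
top mug [array([193., 428.])]
top bowl [array([193., 193.])]
top jar [array([169., 208.])]
side mug [array([278., 296.])]
side bowl []
side jar [array([107., 382.])]
```

```bash
python3 - <<'E'
import cv2,numpy as np
for k,R in(("side",{"mug":(248,315,255,325),"bowl":(85,115,330,372),"jar":(85,125,370,395)}),("top",{"mug":(165,210,405,450),"bowl":(175,205,175,215),"jar":(150,178,195,216)})):
    a,b=[cv2.imread(f"pics/{k}{n}.png",0).astype(np.float32) for n in("1","12")]
    for n,(t,u,l,r) in R.items():
        s,c=cv2.phaseCorrelate(a[t:u,l:r],b[t:u,l:r]);print(k,n,np.round(s,2),round(c,2),"diff",np.abs(a-b)[t:u,l:r].mean())
E
```

```text
side mug [0.01 0.01] 1.0 diff 6.4240937
side bowl [ 3.29 -1.47] 0.08 diff 99.01826
side jar [0.47 0.21] 0.4 diff 28.001
top mug [0.56 0.48] 0.99 diff 3.0148149
top bowl [-0.1  -0.18] 0.7 diff 12.3625
top jar [ 0.01 -0.05] 1.0 diff 2.7585034
```

The mug, bowl and jar haven't moved. The bubble is between the lines (about +0.006 rad), and the shelf is seated under a 16 N press. Handing in.

```bash
python3 -c "
from station import ctrl
print(ctrl.hand_in())"
```

```text
the job is handed in; nothing more can be done
None
```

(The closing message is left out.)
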